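Turn the carousel cover to the tabbed bay and put the chisels away

TASK

Put both cold chisels away in the tool carousel: take hold of the knob on its slotted cover and turn the cover until the opening is squarely over the bay marked by the tab on the rim. Then take the two flat-ended chisels from the sloped rack and lower them, without dropping, through the opening so that they lie flat on the floor of that bay side by side, both pointing straight outwards with their cutting edges towards the tab. Leave the pointed punch in the rack, the cover lined up, and everything else on the bench where it is.

Things in the scene. Friction and masses are not known exactly. Their poses are not given: they have to be found in the camera images.
- carousel: Fixed grey drum, 340 mm diameter. Origin on its axis at the bench surface, z up; x points through the middle of the wanted bay and its tab (40 mm wide, out to radius 198 mm, top 52 mm up). Bay floors 12 mm up, walls end 52 mm up. Four 90-degree bays, 4 mm radial walls at 45, 135, 225, 315 degrees from x; hub radius 22 mm, inside of outer wall at radius 164 mm.
- bay_mid (a point): Point on the floor of the wanted bay, on its middle line, 100 mm from the drum's axis.
- cover (a joint): Cover angle (rad), counter-clockwise seen from above. At 0, and equally at 6.283, the opening is centred over the wanted bay; travel -0.5 to 6.8. Stays where left; friction 0.2 N m (2 N at the knob). Flat aluminium disc, radius 170 mm, from 54 to 59 mm above the bench, one 80-degree pie-slice opening cut out to the rim; a hub of radius 36 mm (top 64 mm up) remains.
- opening_mid (a point): Point of the cover in the middle of its opening, 100 mm from the axis, level with the cover's top face.
- knob (a point): Middle of the grip of the upright round black knob on the cover, 82 mm above the bench: diameter 24 mm, from 64 to 100 mm above the bench. It is 100 mm from the axis, exactly opposite the opening. It is a crank knob: it turns freely on its own pin, so it can be led round without turning the hand.
- rack: Fixed grey rack, 180 mm wide (y), 115 mm deep (x). Origin under its centre at the bench, z up. Plate 130 mm long, sloping 35 degrees, rising to +x, top face 62 mm up over the origin. Three slots at y = -55, 0, +55 mm run up the slope. A 16 mm high lip at the plate's foot stops the tools; 9 mm high guide blocks beside each tool's lowest 16 mm, 2 mm play; the rest is bare.
- chisel_a: Cold chisel, plain steel, 105 mm long; 16 x 16 mm square shank from x = -52.5 to +26.5 mm, then tapering to a flat cutting end 20 wide, 6 thick. 0.13 to 0.25 kg. Origin mid length and thickness; x to the cutting edge, z out of the rack's plate. Starts in any slot of the rack, lying on the slope, edge uppermost, butt against the lip.
- chisel_a_edge (a point): Cutting edge of chisel_a, 52.5 mm from its origin.
- chisel_b: Second chisel, the same as chisel_a.
- chisel_b_edge (a point): Cutting edge of chisel_b, 52.5 mm from its origin.
- punch: Round steel punch with a conical point, 105 mm long, 16 mm diameter, in the remaining slot of the rack; origin in the middle of its length, x to the point. Not to be moved.
- tube: Steel tube offcut standing beside the rack, diameter 50, height 60 mm; origin under its centre. Leave alone.
- hammer: Hammer, 260 mm long, lying on the bench beyond the right side (-y) of the drum; origin under its middle. Leave alone.
- wrench: Wrench, 170 mm long, lying flat beyond the drum; origin under its middle. Leave alone.
- bottle: White bottle, diameter 64, height 190 mm, beyond the drum; origin under its centre. Leave alone.
- cup_wheel: Grinding wheel, diameter 96, height 34 mm, lying beyond the gap between rack and drum; origin under its centre. Leave alone.
- tin: Standing tin, diameter 66, height 90 mm, on the robot's side of the gap between rack and drum; origin under its centre. Leave alone.
There are look-alikes about, which are no part of the job. What is shaped like the chisel_b but orange or purple is not meant.

How it is judged:
By the outcome, as a careful person would: the job done as asked, in the order asked, and still so for the second after the job is handed in, with the robot touching nothing.
It also fails if it takes over 72 s, if anything falls off the work surface, if the arm or the gripper's body presses on something with over 40 N, if the wrist force passes 120 N, or if a joint passes its speed limit or range.

ROBOT

A 7-joint arm with a two-finger parallel gripper is mounted at the origin on the work surface. World frame = base frame: x ahead of the robot, y to its left, z up, the work surface at z = 0. Lengths are in m, angles in rad, forces in N, time in s.
With the tool pointing down it reaches from about 0.4 to 0.85 m from the base axis. Payload 6.9 kg.
Tool frame: the origin (TCP) lies midway between the tips of the shut fingers; the grasp point (between the pads) lies behind it (ctrl.pinch_z is the z of the grasp point in the tool frame, in m); z points along the fingers, y is the direction in which the jaws open and shut (so a half turn about z gives the same grasp; the last joint's range is limited). The gripper opens to 85 mm and grips with 20 to 120 N. Pads are 22 mm wide; open, the fingers measure 114 mm over their backs; the gripper's body (76 mm by 85 mm) begins 54 mm behind the grasp point. The pads swing forward as they close: fully open they stand 13 mm farther back than shut.
Start: joints at [1.236, 0.507, -0.238, 1.5, 0.126, 1.149, -0.155], TCP at [0.266, -0.566, 0.231] pointing down, gripper open.
Joint ranges: [-3.08, 3.08], [-0.24, 2.05], [-1.43, 1.35], [0, 2.5], [-1.52, 4.66], [0.17, 1.96], [-2.89, 2.89]. Speed limits (rad/s): [2.39, 2.39, 3.14, 3.14, 3.14, 3.14, 3.14].

INTERFACE

Orientations are given as a unit quaternion [w, x, y, z].
In Python, from station import ctrl, get_state, vision, ticket, models gives the robot as it stands. Calls block until the motion is done:
- ctrl.movep(position, orientation): joint-space move of the TCP to a pose.
- ctrl.movel(position, frame=None, max_speed=0.15): straight line of the TCP; frame=None keeps the orientation; max_speed is the mean speed in m/s.
- ctrl.set_joints(angles): joint-space move.
- ctrl.ungrasp() and ctrl.close_gripper(force=None): open the fingers fully, or close them until they stop; force is the grip in N (None keeps the last).
- ctrl.pause(seconds).
- ctrl.ik(position, orientation): joint angles nearest the present ones, or None.
- get_state(): the state.
- vision.grab_frame(name): name is "scene" or "top"; returns (picture, depth): 400x640x3 uint8, blue, green, red; 400x640 float32, m along the optical axis (not along the pixel's ray), 0 where there is no reading.
- vision.camera_info(name): a dict with "mtx" (3x3 intrinsics, pixels), "dist_coeffs" ([k1, k2, p1, p2, k3] as OpenCV has them; the pictures are not rectified), "R" (3x3) and "t" (3): a world point X has camera coordinates R X + t. Camera axes: x right, y down, z forward; pixel columns grow to the right and rows downward; lengths in m; the calibration is good to about 2 mm. A picture is of the moment at which its call begins. camera_info takes no time and is no camera call.
A pose or a line that the arm cannot do raises ctrl.Unreachable and nothing moves.
- ticket.close_job(): hands the job in, once; it reports no verdict.
Trained networks look in the newest picture that a camera, given by its name, has taken for a name from the list of things; names that differ only in an ending like _2 or _b are one class to them, and where a whole thing is asked for, a point or a joint stands for the part that bears it (a point fixed in the world has none). Each returns a list of dicts, best first, with "p" (0 to 1); they miss things now and then, are a little off and sometimes report something else, mostly with a low value. They report only what shows in the picture. A call takes as long as a camera call. They do not tell look-alikes from the thing itself.
- models.recognise(camera, target): "point" ([column, row] in pixels, amid what is visible of it).
- models.masks_of(camera, target): "mask" (400x640 bool, what is visible of it) and "point" ([column, row] in pixels, amid what is visible of it).
The state is a dict: "time": time; "qpos": joint angles; "qd": joint speeds; "tau": joint torques, N m; "tcp_pos": TCP position; "eef_rot": TCP orientation; "contact_force": force on the tool from outside, world axes, zero at the start; "wrist_torque": the same for the moment, N m; "width": finger opening in m.
Only numpy, scipy, OpenCV 4.12 (cv2) and the standard library are available. Lean on these libraries where they do the work, as an engineer would, in place of code of your own. Each camera call takes 0.05 s, during which the arm holds its last target.

## Working session

There is one attempt and no reset: what is moved stays moved. The work goes in short steps, each a Python script; the robot and the scene stay as the last script left them, time stands still between calls to the robot, and variables do not carry over. Pictures are saved under pics/ and viewed, and the job is handed in when it is done.

```bash
ls; mkdir -p pics; python3 - <<'E'
from station import ctrl, get_state, vision, ticket, models
import cv2
s=get_state(); print({k:s[k] for k in ('time','tcp_pos','eef_rot','width')}, ctrl.pinch_z)
for n in('scene','top'):
    im,d=vision.grab_frame(n); cv2.imwrite(f'pics/{n}0.png',im)
    i=vision.camera_info(n); print(n,i['mtx'],i['dist_coeffs'],i['R'],i['t'])
E
```

```text
pics
{'time': 0.0, 'tcp_pos': array([ 0.265812  , -0.56508854,  0.23041541]), 'eef_rot': array([-8.94267612e-04,  9.75916875e-01,  2.18140798e-01, -2.12153538e-04]), 'width': 0.08561051933784145} -0.0187
scene [[440.21870562   0.         311.40380857]
 [  0.         440.21870562 200.26826032]
 [  0.           0.           1.        ]] [0.03590531 0.         0.         0.         0.        ] [[-0.85728152  0.51483058  0.00422779]
 [ 0.43942326  0.73594508 -0.51506509]
 [-0.26828268 -0.43969799 -0.85714064]] [ 0.4268589  -0.19005689  1.67275843]
top [[372.0948806    0.         319.49490574]
 [  0.         372.0948806  201.09244823]
 [  0.           0.           1.        ]] [-0.03156716  0.          0.          0.          0.        ] [[-0.0075681  -0.9998629  -0.01472765]
 [-0.98656754  0.00986922 -0.1630555 ]
 [ 0.1631785   0.0132958  -0.98650697]] [0.0498139  0.52671025 1.26393117]
```

View pics/scene0.png

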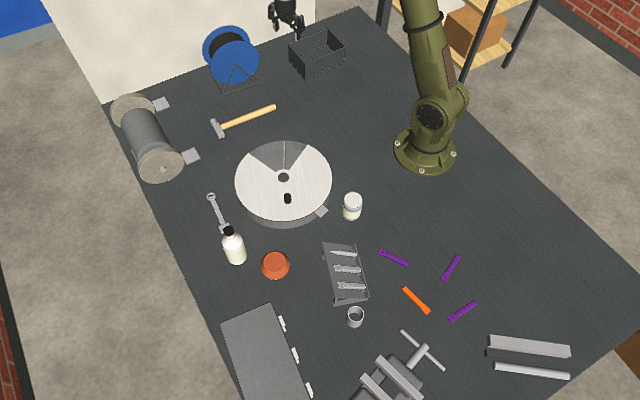

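View pics/top0.png

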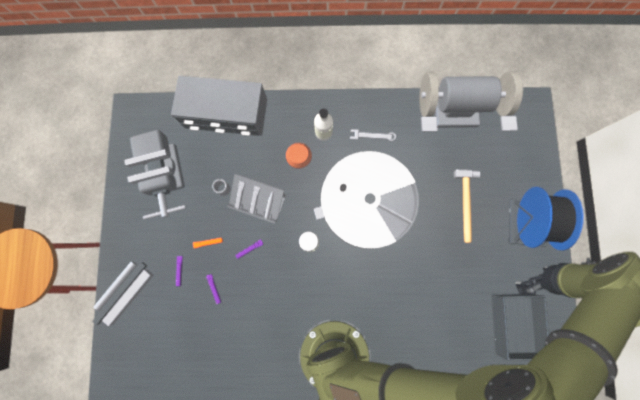

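```bash
cat > h.py <<'E'
import numpy as np, cv2
from station import ctrl, get_state, vision, ticket, models
def ray(n,uv):
    i=vision.camera_info(n); R=np.array(i['R']);t=np.array(i['t'])
    p=cv2.undistortPoints(np.array(uv,float).reshape(-1,1,2),np.array(i['mtx']),np.array(i['dist_coeffs']))[:,0]
    d=np.c_[p,np.ones(len(p))]@R   # R^T d
    return -R.T@t, d
def at_z(n,uv,z):
    o,d=ray(n,uv); return o+d*((z-o[2])/d[:,2])[:,None]
def deproj(n,uv,depth):
    o,d=ray(n,uv); return o+d*np.asarray(depth)[:,None]
def proj(n,X):
    i=vision.camera_info(n); R=np.array(i['R']);
    return cv2.projectPoints(np.array(X,float).reshape(-1,3),cv2.Rodrigues(R)[0],np.array(i['t']),np.array(i['mtx']),np.array(i['dist_coeffs']))[0][:,0]
def maskcloud(n,m,d):
    r,c=np.nonzero(m&(d>0)); return deproj(n,np.c_[c,r],d[r,c])
def crop(im,x0,y0,x1,y1,s,f):
    cv2.imwrite(f,cv2.resize(im[y0:y1,x0:x1],None,fx=s,fy=s,interpolation=cv2.INTER_CUBIC))
E
python3 - <<'E'
from h import *
np.set_printoptions(precision=4,suppress=True)
for n in('scene','top'):
    im,d=vision.grab_frame(n); np.savez(f'{n}0.npz',im=im,d=d)
    if n=='top': crop(im,220,140,420,260,4,'pics/topc.png')
    else: crop(im,220,130,380,340,2.8,'pics/scenec.png')
    for t in('chisel_a','punch','carousel','knob','cover','rack','tin','cup_wheel','tube'):
        for r in models.masks_of(n,t):
            P=maskcloud(n,r['mask'],d)
            print(n,t,round(r['p'],2),np.array(r['point']),r['mask'].sum(),np.median(P,0) if len(P) else None, np.ptp(P,axis=0) if len(P) else None)
E
```

```text
scene chisel_a 0.75 [344.4 269.2] 163 [0.5392 0.2735 0.0778] [0.0844 0.0408 0.0595]
scene chisel_a 0.67 [413.7 300.7] 164 [0.3959 0.4512 0.015 ] [0.0293 0.0967 0.0195]
scene chisel_a 0.51 [449.9 267.9] 130 [0.2392 0.4218 0.0149] [0.0913 0.0445 0.0171]
scene chisel_a 0.48 [458.  313.6] 188 [0.3026 0.5468 0.0149] [0.1079 0.0206 0.0172]
scene chisel_a 0.46 [350.1 282.5] 196 [0.5618 0.3241 0.0767] [0.0892 0.0458 0.0645]
scene chisel_a 0.45 [392.8 255.9] 197 [0.37   0.2971 0.0134] [0.0665 0.095  0.0275]
scene punch 0.5 [282.  184.3] 5017 [ 0.5637 -0.0941  0.0585] [0.3381 0.3242 0.0973]
scene carousel 0.67 [286.6 186.1] 6902 [ 0.5444 -0.1041  0.0572] [0.3663 0.3914 0.1098]
scene carousel 0.22 [345.1 275.1] 1462 [0.5518 0.2902 0.0604] [0.1558 0.1994 0.1067]
scene knob 0.93 [284.9 185.5] 5045 [ 0.5652 -0.094   0.0585] [0.3648 0.3248 0.1088]
scene cover 0.66 [283.5 184.7] 5067 [ 0.5653 -0.0939  0.0585] [0.3575 0.3607 0.1077]
scene rack 0.75 [344.4 273.8] 1593 [0.5519 0.2827 0.0617] [0.16   0.2336 0.1068]
scene rack 0.56 [237.5 120.5] 511 [ 0.5521 -0.4727  0.021 ] [0.2556 0.0921 0.0339]
scene 
[... 1154 characters left out ...]
9 197. ] 146 [0.5501 0.3199 0.0755] [0.0874 0.0415 0.0584]
top cover 0.26 [224.  191.3] 183 [0.5792 0.3987 0.0373] [0.0475 0.0501 0.0675]
top rack 0.71 [261.6 199.1] 1379 [0.5385 0.2582 0.0644] [0.1841 0.2053 0.1092]
top rack 0.21 [359.9 191. ] 5637 [ 0.5508 -0.0991  0.0588] [0.3327 0.3226 0.0951]
top rack 0.18 [369.2 200.8] 7608 [ 0.5272 -0.1255  0.0577] [0.362  0.3656 0.1107]
top tin 0.73 [307.2 244.4] 300 [0.3826 0.0838 0.0894] [0.0643 0.0639 0.0491]
top cup_wheel 0.9 [301.4 154.7] 541 [0.6986 0.1185 0.0307] [0.0985 0.0956 0.0486]
top cup_wheel 0.4 [261.9 198.8] 1413 [0.5373 0.2558 0.0634] [0.1645 0.2124 0.1083]
top tube 0.67 [216.4 185.2] 180 [0.5801 0.3992 0.0374] [0.0475 0.0501 0.0673]
```

View pics/topc.png

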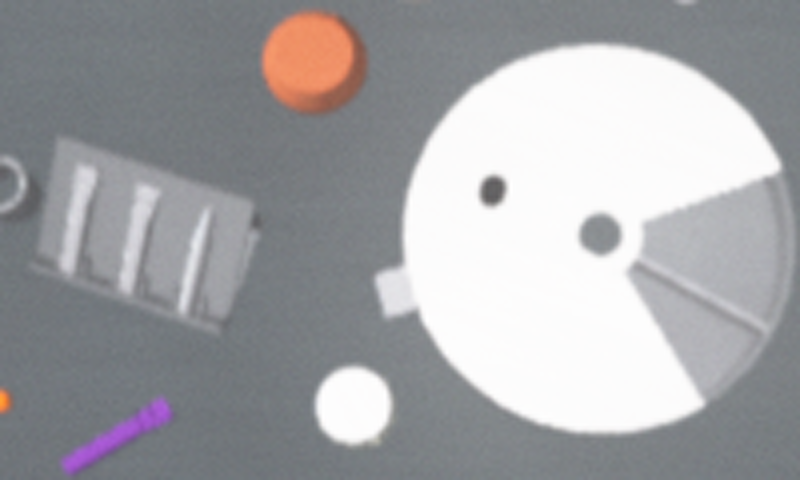

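View pics/scenec.png

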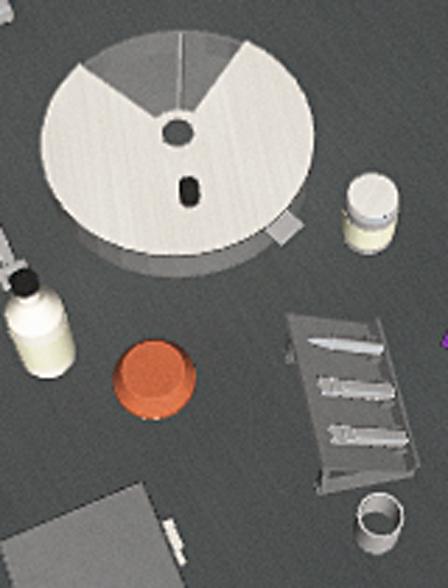

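```bash
python3 - <<'E'
from h import *
from scipy.optimize import least_squares
np.set_printoptions(precision=4,suppress=True)
for n in('scene','top'):
    z=np.load(f'{n}0.npz'); im,d=z['im'],z['d']
    H,W=d.shape; r,c=np.nonzero(d>0); P=deproj(n,np.c_[c,r],d[r,c])
    br=im[r,c].astype(int).min(1)
    near=np.hypot(P[:,0]-.535,P[:,1]+.12)<.23
    # cover: bright pixels; use image contour projected on z=.059
    m=np.zeros((H,W),np.uint8); s=near&(br>170)&(P[:,2]>.045)&(P[:,2]<.07); m[r[s],c[s]]=255
    cs,_=cv2.findContours(m,cv2.RETR_EXTERNAL,cv2.CHAIN_APPROX_NONE); ct=max(cs,key=cv2.contourArea)[:,0]
    C=at_z(n,ct,.059)[:,:2]
    o=np.array([.535,-.12])
    for k in range(6):
        rr=np.hypot(*(C-o).T); g=C[abs(rr-.17)<(.03 if k<2 else .006)]
        f=least_squares(lambda p:np.hypot(g[:,0]-p[0],g[:,1]-p[1])-p[2],[*o,.17],loss='soft_l1',f_scale=.002); o=f.x[:2]
    print(n,'cover centre',f.x,len(g),'med z cover',np.median(P[s,2]))
    # opening edges
    e=C[np.hypot(*(C-o).T)<.16]; e=e[np.hypot(*(e-o).T)>.06]; a=np.arctan2(*(e-o).T[::-1]); 
    hist=np.degrees(a); 
    u=np.exp(1j*a); mid=np.angle(u.mean()); dev=np.degrees(np.angle(u*np.exp(-1j*mid)))
    e1=np.median(dev[dev<0]);e2=np.median(dev[dev>0]);print('opening mid deg',np.degrees(mid)+(e1+e2)/2,'width',e2-e1)
    # knob dark
    s=near&(im[r,c].max(1)<90)&(P[:,2]>.06)
    K=P[s]; top=K[K[:,2]>np.percentile(K[:,2],60)]
    print('knob',len(K),np.median(K,0),'top',top.mean(0),'ang',np.degrees(np.arctan2(*(top.mean(0)[:2]-o)[::-1])),'rad',np.hypot(*(top.mean(0)[:2]-o)))
    # tab
    rad=np.hypot(*(P[:,:2]-o).T); s=(rad>.175)&(rad<.199)&(P[:,2]>.046)&(P[:,2]<.058)
    T=P[s]; 
    tm=T.mean(0);print('tab',s.sum(),tm,np.ptp(T,axis=0),'ang',np.degrees(np.arctan2(*(tm[:2]-o)[::-1])),'rad',np.hypot(*(tm[:2]-o)), 'ctr px',np.c_[c,r][s].mean(0))
E
```

```text
scene cover centre [ 0.537  -0.1271  0.1676] 192 med z cover 0.05840153273085469
opening mid deg -110.61337521926336 width 80.99068222323034
knob 127 [ 0.5538 -0.0404  0.0739] top [ 0.5732 -0.0307  0.096 ] ang 69.4080758703338 rad 0.10291498927375284
tab 73 [0.4892 0.0532 0.052 ] [0.0447 0.0274 0.0111] ang 104.85247524759356 rad 0.18645077430646462 ctr px [321.8767 211.411 ]
top cover centre [ 0.5309 -0.1285  0.1685] 212 med z cover 0.05858683169335932
opening mid deg -95.37971592384079 width 51.33344475914314Traceback (most recent call last):
  File "<stdin>", line 25, in <module>
    return _quantile_unchecked(
        a, q, axis, out, overwrite_input, method, keepdims, weights)
    return _ureduce(a,
                    func=_quantile_ureduce_func,
    ...<5 lines>...
                    overwrite_input=overwrite_input,
                    method=method)
    r = func(a, **kwargs)
    result = _quantile(arr,
                       quantiles=q,
    ...<2 lines>...
                       out=out,
                       weights=wgt)
    slices_having_nans = np.isnan(arr[-1, ...])
                                  ~~~^^^^^^^^^
IndexError: index -1 is out of bounds for axis 0 with size 0
```

```bash
python3 - <<'E'
from h import *
from scipy.optimize import least_squares
np.set_printoptions(precision=4,suppress=True)
for n,th,kz in(('scene',165,90),('top',215,130)):
    z=np.load(f'{n}0.npz'); im,d=z['im'],z['d']
    H,W=d.shape
    g=im.min(2); m=(g>th).astype(np.uint8)*255
    cm=np.zeros_like(m); uv=proj(n,[[.535+.19*np.cos(t),-.125+.19*np.sin(t),.059] for t in np.linspace(0,6.28,60)])
    cv2.fillPoly(cm,[uv.astype(np.int32)],255); m&=cm
    cs,_=cv2.findContours(m,cv2.RETR_EXTERNAL,cv2.CHAIN_APPROX_NONE); ct=max(cs,key=cv2.contourArea)
    vis=im.copy(); cv2.drawContours(vis,[ct],-1,(0,0,255),1); 
    ct=ct[:,0]; C=at_z(n,ct,.059)[:,:2]
    o=np.array([.535,-.127])
    for k in range(8):
        rr=np.hypot(*(C-o).T); q=C[abs(rr-.169)<(.02 if k<2 else .005)]
        f=least_squares(lambda p:np.hypot(q[:,0]-p[0],q[:,1]-p[1])-p[2],[*o,.17],loss='soft_l1',f_scale=.002); o=f.x[:2]
    print(n,'cover',f.x,len(q),len(C), 'rms',np.std(f.fun))
    rr=np.hypot(*(C-o).T); e=C[(rr>.06)&(rr<.155)]; a=np.arctan2(*(e-o).T[::-1]); u=np.exp(1j*(a+np.radians(110)))
    dev=np.degrees(np.angle(u)); e1,e2=np.median(dev[dev<0]),np.median(dev[dev>0]); print('opening mid',-110+(e1+e2)/2,'w',e2-e1)
    # knob: dark blob within
    km=((im.max(2)<kz).astype(np.uint8)*255)&cm
    nn,l,st,ce=cv2.connectedComponentsWithStats(km)
    for i in range(1,nn):
        if st[i,4]>15: 
            rs,cs_=np.nonzero(l==i); dd=d[rs,cs_]; P=deproj(n,np.c_[cs_,rs][dd>0],dd[dd>0]); print('dark',st[i],ce[i],len(P),P.mean(0) if len(P) else 0,P[P[:,2]>.092].mean(0) if len(P) else 0)
    rows,cols=np.nonzero(d>0);P=deproj(n,np.c_[cols,rows],d[rows,cols]);rad=np.hypot(*(P[:,:2]-o).T)
    s=(rad>.176)&(rad<.197)&(P[:,2]>.044)&(P[:,2]<.06)&(P[:,1]>0); T=P[s];tm=T.mean(0)
    print('tab',s.sum(),tm,np.degrees(np.arctan2(*(tm[:2]-o)[::-1])))
    cv2.imwrite(f'pics/ct_{n}.png',cv2.resize(vis[120:260,220:430],None,fx=3.5,fy=3.5))
E
```

```text
scene cover [ 0.5367 -0.1274  0.1679] 191 271 rms 0.0011179301001017767
opening mid -110.41637172407167 w 80.23108942900588
dark [ 228  135  111   81 1099] [281.3267 165.2175] 1096 [ 0.496  -0.2182  0.0008] [nan nan nan]
dark [278 173  11   9  63] [282.9048 176.619 ] 63 [ 0.5363 -0.1291  0.0638] [nan nan nan]
dark [284 193   7  11  63] [287.0635 198.0317] 63 [ 0.574  -0.0301  0.092 ] [ 0.5726 -0.0323  0.0986]
tab 69 [0.4894 0.0532 0.0519] 104.6763918259754
top cover [ 0.5327 -0.1285  0.1685] 205 303 rms 0.0009947956094545295
opening mid -110.34377069839967 w 79.28622908030027
dark [341 185   5   6  23] [342.7826 187.3043] 23 [ 0.5644 -0.0346  0.0994] [ 0.5644 -0.0346  0.0994]
tab 69 [0.483  0.0508 0.0517] 105.50011078330427<stdin>:25: RuntimeWarning: Mean of empty slice.
  ret = um.true_divide(
```

View pics/ct_top.png

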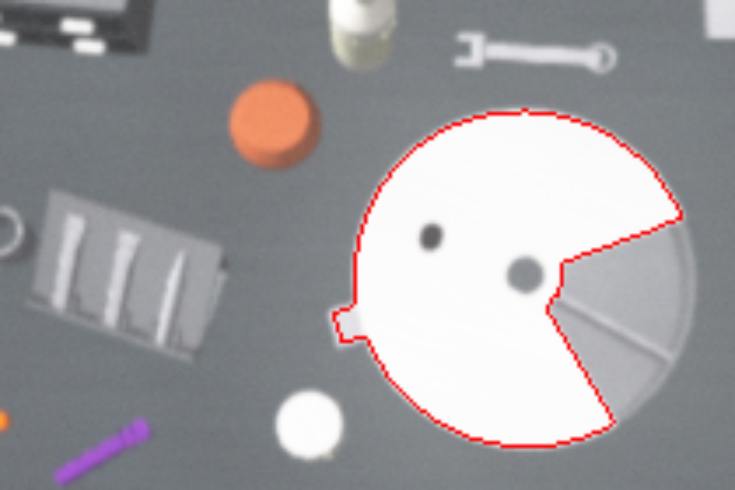

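View pics/ct_scene.png

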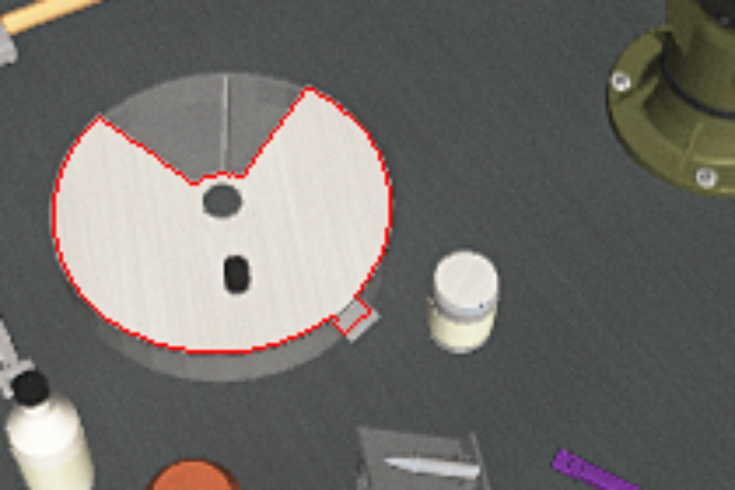

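```bash
python3 - <<'E'
from h import *
np.set_printoptions(precision=4,suppress=True)
from scipy.optimize import least_squares
for n in('scene','top'):
    z=np.load(f'{n}0.npz'); im,d=z['im'],z['d']
    r,c=np.nonzero(d>0); P=deproj(n,np.c_[c,r],d[r,c])
    s=(np.hypot(P[:,0]-.54,P[:,1]-.27)<.14)&(P[:,2]>.012); Q=P[s]
    # plane fit RANSAC-ish w/ fixed slope 35: height over origin .062 ; params x0,y0,yaw -> only along-slope offset observable
    def w(p): # plane signed distance
        cy,sy=np.cos(p[0]),np.sin(p[0]); a=np.radians(35)
        return (Q[:,2]-.062)*np.cos(a)-np.sin(a)*(cy*Q[:,0]+sy*Q[:,1]-p[1])
    best=min((least_squares(w,[y0,.4],loss='cauchy',f_scale=.002) for y0 in(-.5,-.35,-.2)),key=lambda f:f.cost)
    yaw,off=best.x; D=w(best.x); inl=abs(D)<.003
    cy,sy=np.cos(yaw),np.sin(yaw)
    # free plane check
    A=Q[inl]; nn=np.linalg.svd(A-A.mean(0))[2][2]; nn*=np.sign(nn[2])
    print(n,'yaw',np.degrees(yaw),'xr offset',off,'inl',inl.sum(),'free normal slope',np.degrees(np.arccos(nn[2])),'yaw',np.degrees(np.arctan2(-nn[1],-nn[0])))
    yr=-sy*A[:,0]+cy*A[:,1]; xr=cy*A[:,0]+sy*A[:,1]-off
    print(' plate yr range',np.percentile(yr,[0.5,2,98,99.5]),'xr',np.percentile(xr,[0.5,2,98,99.5]))
    # tools: 6..18mm above the plate
    t=(D>.008)&(D<.022); B=Q[t]; yb=-sy*B[:,0]+cy*B[:,1]; xb=(cy*B[:,0]+sy*B[:,1]-off)
    ym=(np.percentile(yr,1)+np.percentile(yr,99))/2
    u=xb/np.cos(np.radians(35))
    for sl in(-.055,0,.055):
        k=abs(yb-ym-sl)<.016; 
        for lo,hi in((-.06,-.03),(-.03,0),(0,.03),(.03,.07)):
            kk=k&(u>lo)&(u<hi)
            if kk.sum(): print('  slot',sl,(lo,hi),kk.sum(),'y',np.mean(yb[kk]-ym),'h',np.median(D[t][kk]),'umax',u[kk].max())
    print(' ym',ym,'origin',[cy*off-sy*ym, sy*off+cy*ym])
E
```

```text
scene yaw -19.77776995480112 xr offset 0.4165947976602205 inl 1019 free normal slope 34.90208439550167 yaw -19.68888679568988
 plate yr range [0.3472 0.3498 0.5262 0.5572] xr [-0.0461 -0.0435  0.0545  0.056 ]
  slot -0.055 (-0.06, -0.03) 30 y -0.06404304780597517 h 0.013136901969125574 umax -0.030346218993022415
  slot -0.055 (-0.03, 0) 25 y -0.06490869290819204 h 0.01259204306915723 umax -0.0007005077786736058
  slot -0.055 (0, 0.03) 20 y -0.06598411094355647 h 0.013883579488574414 umax 0.028691258275158234
  slot -0.055 (0.03, 0.07) 7 y -0.06717244765803419 h 0.01113995516551437 umax 0.044834144399631924
  slot 0 (-0.06, -0.03) 33 y -0.007504996169260294 h 0.013383451519375457 umax -0.030045436909940465
  slot 0 (-0.03, 0) 32 y -0.009478270596265005 h 0.014157840156324588 umax -0.000694843593511678
  slot 0 (0, 0.03) 29 y -0.009863057349820927 h 0.013744725392839061 umax 0.029738075556955845
  slot 0 (0.03, 0.07) 17 y -0.010020341383199741 h 0.009734028328194888 umax 0.04663958925104451
  slot 0.055 (-0.06, -0.03) 37 y 0.047016071084763564 h 0.013496883994965014 umax -0.03102713406
[... 1207 characters left out ...]
589583217
  slot 0 (0, 0.03) 40 y -0.0018574495426227828 h 0.013490998933166513 umax 0.029588262832714443
  slot 0 (0.03, 0.07) 20 y -0.001409596652488121 h 0.010836915302492854 umax 0.043788492035832995
  slot 0.055 (-0.06, -0.03) 44 y 0.053989022489703394 h 0.014734734026884308 umax -0.03011908170918784
  slot 0.055 (-0.03, 0) 37 y 0.053408626412938615 h 0.013885137415391382 umax -6.0194594717628205e-05
  slot 0.055 (0, 0.03) 40 y 0.053566049295910224 h 0.013771082624968865 umax 0.029869463110786237
  slot 0.055 (0.03, 0.07) 22 y 0.0541220685491049 h 0.010319157007234908 umax 0.04491720277572555
 ym 0.43359641586464226 origin [np.float64(0.5351465588112436), np.float64(0.2696965483597975)]
```

```bash
cat >> h.py <<'E'
from scipy.spatial.transform import Rotation as Ro
np.set_printoptions(precision=4,suppress=True)
C=np.array([.5347,-.128]); TAB=np.radians(105.1)
RYAW=np.radians(-19.65); RO=np.array([.5375,.2710])
PZ=ctrl.pinch_z
def quat(x,y,z):
    q=Ro.from_matrix(np.c_[x,y,z]).as_quat(); return np.r_[q[3],q[:3]]
def down(yaw): # tool x heading
    x=np.array([np.cos(yaw),np.sin(yaw),0]); z=np.array([0,0,-1.]); return quat(x,np.cross(z,x),z)
a=np.radians(35)
U=np.array([np.cos(a)*np.cos(RYAW),np.cos(a)*np.sin(RYAW),np.sin(a)]); N=np.array([-np.sin(a)*np.cos(RYAW),-np.sin(a)*np.sin(RYAW),np.cos(a)]); YR=np.cross(N,U)
def rackpt(u,y,h): return np.r_[RO,.062]+u*U+y*YR+h*N
def rackq(s): return quat(s*U,-s*YR,-N)  # s=+1: edge along tool +x
def baypt(r,y,z):
    e=np.array([np.cos(TAB),np.sin(TAB)]); f=np.array([-e[1],e[0]]); return np.r_[C+r*e+y*f,z]
def bayq(s): return down(TAB if s>0 else TAB+np.pi)
def st(): s=get_state(); return s['time'],s['tcp_pos'],s['contact_force'],s['width']
E
python3 - <<'E'
from h import *
print(rackpt(.014,.055,.01),rackpt(.014,0,.01),baypt(.119,.028,.0225))
for s in(1,-1):
  for nm,p,q in [('rackL',rackpt(.014,.055,.0105),rackq(s)),('rackLup',rackpt(.014,.055,.08),rackq(s)),('rackM',rackpt(.014,0,.0105),rackq(s)),('bay+',baypt(.119,.028,.0225),bayq(s)),('bay-',baypt(.119,-.028,.0225),bayq(s)),('bayup',baypt(.119,.028,.15),bayq(s))]:
    print(s,nm,ctrl.ik(p,q))
for y in range(0,360,30):
    ok=[ctrl.ik(np.r_[C+.1*np.array([np.cos(t),np.sin(t)]),.07],down(np.radians(y))) for t in np.radians([69.6,0,-75])]
    print(y,[None if o is None else np.array(o) for o in ok])
print(get_state()['qpos'],get_state()['time'])
E
```

```text
[0.5614 0.3209 0.0782] [0.5429 0.2691 0.0782] [ 0.4767 -0.0204  0.0225]
1 rackL [-0.1782  0.9721 -1.2263  1.9744  1.5454  1.5008  2.3158]
1 rackLup [-0.2255  0.8391 -1.2259  1.9685  1.4059  1.4752  2.3341]
1 rackM [-0.1105  0.9236 -1.2263  2.1045  1.5449  1.4517  2.2549]
1 bay+ [ 0.3691  0.6289 -0.5662  2.1243  0.6365  0.5596 -0.4016]
1 bay- [ 0.3482  0.6873 -0.5973  1.9852  0.6233  0.6577 -0.3896]
1 bayup [ 0.5212  0.4472 -0.7542  1.9906  0.4028  0.8562 -0.1904]
-1 rackL [-0.2101  0.9176 -1.1346  1.9748  1.5187  1.41   -0.8258]
-1 rackLup [-0.2255  0.8391 -1.2259  1.9685  1.4059  1.4752 -0.8074]
-1 rackM [-0.1265  0.8957 -1.181   2.1047  1.5367  1.4056 -0.8873]
-1 bay+ [-0.0836  0.5819  0.1108  2.1299 -0.1443  0.4366 -2.7381]
-1 bay- [-0.1163  0.6314  0.1238  1.9912 -0.1453  0.5273 -2.7684]
-1 bayup [-0.7205  0.627   1.1522  2.0047 -0.7016  0.9802 -2.0903]
0 [array([ 0.1673,  0.6032, -0.2332,  1.8454,  0.2011,  0.7158, -1.7492]), array([ 0.2821,  0.6947, -0.2054,  1.63  ,  0.1771,  0.8352, -1.5669]), array([ 0.4425,  0.6385, -0.1639,  1.7549,  0.1417,  0.7596, -1.3633])]
30 [array([
[... 1778 characters left out ...]
9076,  1.1501,  1.855 , -0.9628,  1.0684, -2.1895]), array([ 0.0307,  0.7024,  0.2234,  1.6337, -0.1956,  0.8274, -2.8059]), array([ 0.1998,  0.6491,  0.2282,  1.7583, -0.2004,  0.7569, -2.6122])]
300 [array([-0.0067,  0.5975,  0.0371,  1.8477, -0.0325,  0.6969, -2.569 ]), array([ 0.112 ,  0.6922,  0.0837,  1.6325, -0.0731,  0.8199, -2.3916]), array([ 0.2768,  0.6394,  0.1028,  1.7572, -0.09  ,  0.7495, -2.1927])]
330 [array([ 0.075 ,  0.5969, -0.0896,  1.8466,  0.078 ,  0.7015, -2.1532]), array([ 0.1848,  0.6894, -0.04  ,  1.6314,  0.0348,  0.8214, -1.9642]), array([ 0.3615,  0.6357, -0.0336,  1.756 ,  0.0293,  0.7504, -1.7814])]
[ 1.2365  0.5075 -0.2376  1.5002  0.1257  1.1489 -0.1548] 1.1
```

```bash
python3 - <<'E'
from h import *
k=np.array([.569,-.034])
q=down(np.radians(100))
ctrl.movep(np.r_[k,.16],q); print(st())
im,d=vision.grab_frame('scene'); crop(im,200,100,400,260,4,'pics/k0.png')
E
```

```text
(3.3, array([ 0.5691, -0.0357,  0.1599]), array([ 0.444 , -0.3415,  0.3766]), 0.0849852632373203)
```

View pics/k0.png

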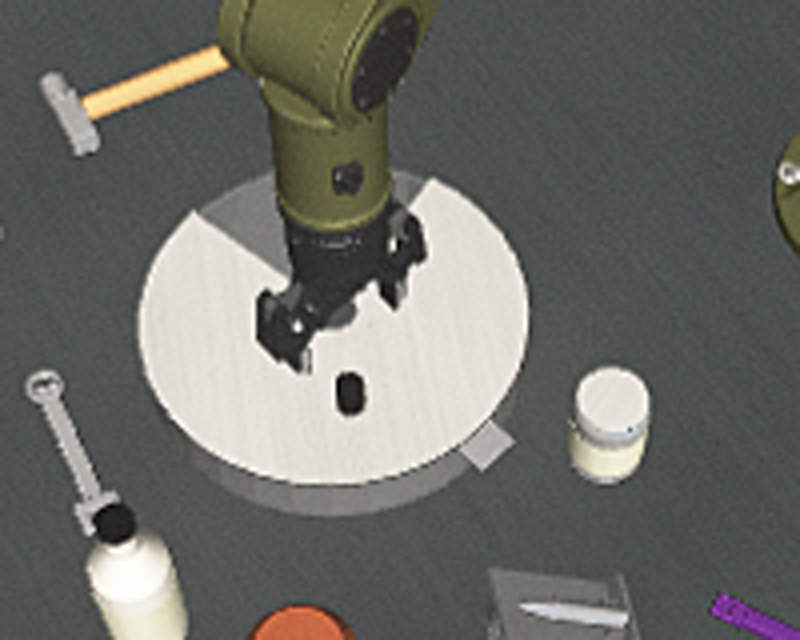

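The fingers (crop ~(275,330) and (395,280)) stand above the knob (crop (350,393)) and straddle it. I'll go down and grip.

```bash
python3 - <<'E'
from h import *
k=np.array([.569,-.034])
ctrl.movel(np.r_[k,.068]); print(st())
ctrl.close_gripper(30); print(st())
im,d=vision.grab_frame('top'); crop(im,300,130,440,260,5,'pics/k1.png')
E
```

```text
(4.1167, array([ 0.5695, -0.0339,  0.0686]), array([-0.8343, -0.294 , -0.0111]), 0.08546729333013783)
(4.7, array([ 0.5692, -0.034 ,  0.0684]), array([-0.5017, -0.7345,  4.457 ]), 0.022812283450713833)
```

View pics/k1.png

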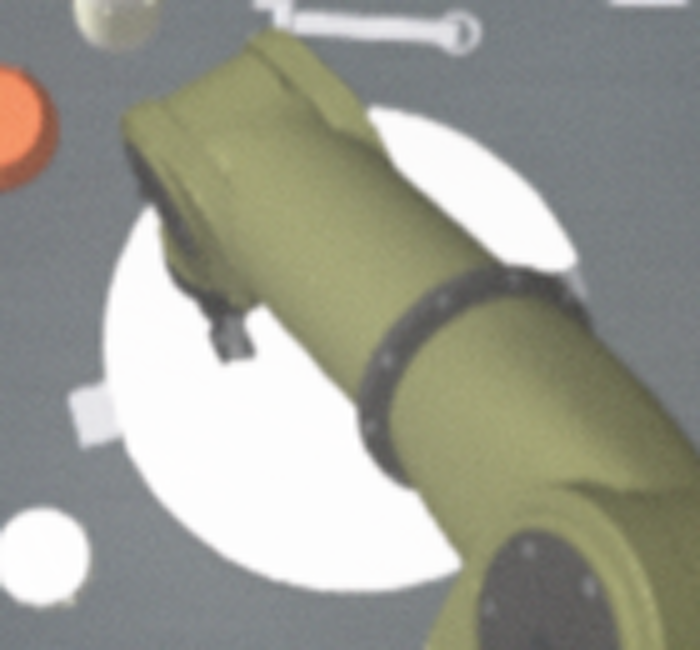

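The gripper stopped at 22.8 mm, so it has the knob. The hand hides it from the top camera. I'll lead it round clockwise and watch the force.

```bash
python3 - <<'E'
from h import *
t=69.6
for t in (60,50):
    p=C+.1*np.array([np.cos(np.radians(t)),np.sin(np.radians(t))])
    ctrl.movel(np.r_[p,.068],max_speed=.1); s=get_state(); print(t,s['time'],s['tcp_pos']-np.r_[p,.068],s['contact_force'],s['width'])
E
```

```text
60 5.075 [ 0.0011 -0.0007  0.0004] [ 1.9573 -1.0354  5.3326] 0.022967156006886136
50 5.4 [ 0.0009 -0.0009  0.0004] [ 0.2092 -1.7861  5.0554] 0.02303022150882419
```

```bash
python3 - <<'E'
from h import *
for t in list(range(40,-80,-10))+[-74.9]:
    p=C+.1*np.array([np.cos(np.radians(t)),np.sin(np.radians(t))])
    ctrl.movel(np.r_[p,.068],max_speed=.1); s=get_state(); print(t,s['time'],(s['tcp_pos']-np.r_[p,.068])*1e3,s['contact_force'])
    if np.linalg.norm(s['contact_force'])>40: print('STOP'); break
E
```

```text
40 5.725 [ 0.7098 -1.1194  0.4358] [-0.3073 -2.4227  6.457 ]
30 6.05 [ 0.4273 -1.3358  0.4186] [-1.2304 -3.1434  6.2199]
20 6.375 [ 0.0621 -1.4441  0.4125] [-0.9815 -2.2666  6.3006]
10 6.7 [-0.2397 -1.4109  0.4171] [-3.0352 -1.5511  6.8778]
0 7.025 [-0.5419 -1.346   0.3924] [-3.1879 -1.37    7.3535]
-10 7.35 [-0.7858 -1.2811  0.3944] [-3.5157 -1.0917  7.7431]
-20 7.675 [-1.0467 -1.1886  0.3954] [-5.2433 -1.4667  9.331 ]
-30 8.0 [-1.3164 -1.1251  0.3633] [-5.3479  0.0473  9.6959]
-40 8.325 [-1.5127 -0.9555  0.3811] [-4.3705  1.159   8.846 ]
-50 8.65 [-1.6036 -0.6992  0.3766] [-5.0824  1.8521 10.2386]
-60 8.975 [-1.5722 -0.3965  0.3814] [-3.7518  2.6659  9.1404]
-70 9.3 [-1.4223 -0.1257  0.3844] [-3.6371  4.2574  8.6958]
-74.9 9.55 [-1.2133 -0.0105  0.3817] [-2.9774  4.3211  9.0852]
```

```bash
python3 - <<'E'
from h import *
ctrl.ungrasp(); p=get_state()['tcp_pos']; ctrl.movel(np.r_[p[:2],.20],max_speed=.25); print(st())
for s in(1,-1):
    a=ctrl.ik(rackpt(.014,.055,.11),rackq(s)); b=ctrl.ik(baypt(.119,.028,.2),bayq(s)); print(s,np.array(a),np.array(b))
for n in('top','scene'):
    im,d=vision.grab_frame(n); np.savez(f'{n}1.npz',im=im,d=d); crop(im,220,130,420,270,4,f'pics/{n}_k2.png')
E
```

```text
(10.85, array([ 0.5603, -0.2247,  0.1998]), array([ 0.004 ,  0.2028, -0.4116]), 0.08560066766574201)
1 [-0.2453  0.7837 -1.2257  1.9586  1.3464  1.4689  2.3509] [ 0.6201  0.4072 -0.8845  1.9186  0.3753  0.9897 -0.1717]
-1 [-0.4792  0.5836 -0.7397  1.9613  1.2019  1.1072 -0.6929] [-0.7492  0.5352  1.1532  1.9337 -0.5679  1.0486 -2.2246]
```

View pics/top_k2.png

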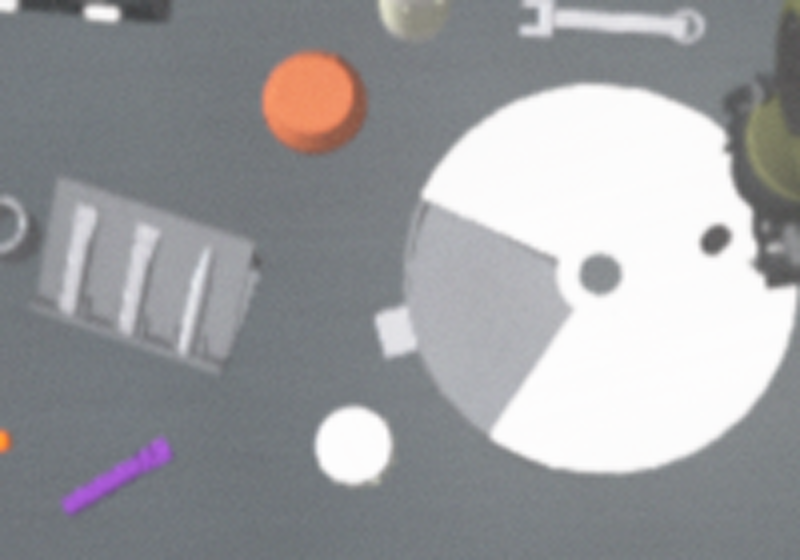

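View pics/scene_k2.png

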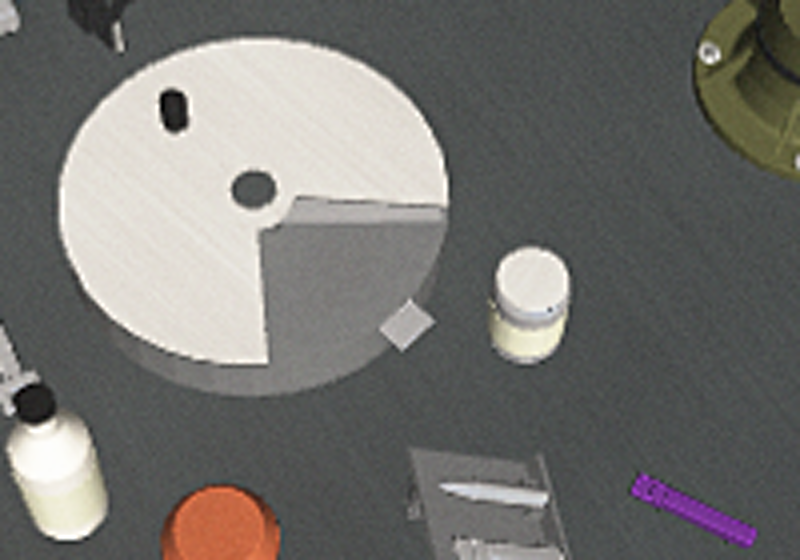

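The opening now spans the tab: top crop edges (427,200) to (492,432), tab at (397,330). I'll measure how well it's lined up.

```bash
cat > meas.py <<'E'
from h import *
from scipy.optimize import least_squares
def meas(n,im,d,th):
    m=(im.min(2)>th).astype(np.uint8)*255; cm=np.zeros_like(m)
    o=np.array([.5367,-.1274]) if n=='scene' else np.array([.5327,-.1285])
    cv2.fillPoly(cm,[proj(n,[[o[0]+.176*np.cos(t),o[1]+.176*np.sin(t),.059] for t in np.linspace(0,6.28,60)]).astype(np.int32)],255); m&=cm
    ct=max(cv2.findContours(m,cv2.RETR_EXTERNAL,cv2.CHAIN_APPROX_NONE)[0],key=cv2.contourArea)[:,0]
    P=at_z(n,ct,.059)[:,:2]; rr=np.hypot(*(P-o).T); aa=np.degrees(np.arctan2(*(P-o).T[::-1]))
    k=(rr>.06)&(rr<.155); dev=(aa[k]-105+180)%360-180
    dev=dev[abs(dev)<60]; e1,e2=np.median(dev[dev<0]),np.median(dev[dev>0])
    # tab: depth points
    r,c=np.nonzero(d>0); Q=deproj(n,np.c_[c,r],d[r,c]); rad=np.hypot(*(Q[:,:2]-o).T)
    s=(rad>.177)&(rad<.196)&(Q[:,2]>.044)&(Q[:,2]<.06)&(Q[:,1]>0); an=np.degrees(np.arctan2(*(Q[s,:2]-o).T[::-1]))
    tab=(np.percentile(an,3)+np.percentile(an,97))/2
    print(n,'opening mid',105+(e1+e2)/2,'w',e2-e1,'tab',tab,an.mean(),s.sum())
if __name__=='__main__':
    for n,th in(('scene',165),('top',215)):
        z=np.load(f'{n}1.npz'); meas(n,z['im'],z['d'],th)
        z=np.load(f'{n}0.npz'); 
E
python3 meas.py
```

```text
scene opening mid 99.51798806872043 w 71.3892187828634 tab 105.07745387040973 105.08329032528036 61
top opening mid 104.70205021237643 w 79.79922781336859 tab 105.4110630118902 105.41325469200149 64
```

Lined up to about 0.7° (top camera: opening 104.7°, tab 105.4°). The hand gave about 104.5°. The scene contour took in the bay wall, so I ignore that one.

Candidates for the chisels:
- **Flared grey bars in the rack:** top px (240,196) left slot and (255,199) middle slot.
- **Conical punch:** (269,204), right slot.
- **Purple look-alikes on the bench:** (252,248), (179,272), (214,284).
- **Orange look-alike on the bench:** (204,241).

I choose the two flared grey ones. Close crop to check, then reach for the left one.

```bash
python3 - <<'E'
from h import *
z=np.load('scene0.npz')['im']; v=z.copy()
crop(z,315,235,375,310,8,'pics/rackcrop.png')
ctrl.movep(rackpt(.014,.055,.14),rackq(1)); print(st())
im,d=vision.grab_frame('scene'); crop(im,270,150,430,340,3,'pics/r0.png')
im,d=vision.grab_frame('top'); crop(im,190,130,350,270,4,'pics/r0t.png')
E
```

```text
(13.0333, array([0.4918, 0.345 , 0.1845]), array([ 1.3913,  0.3378, -0.3804]), 0.0850817573753234)
```

View pics/rackcrop.png

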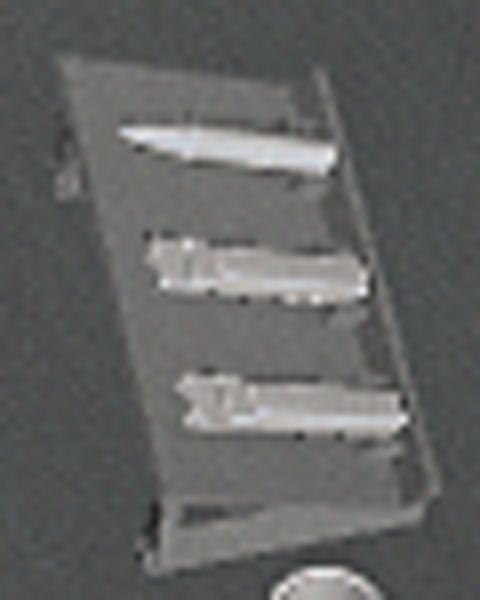

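View pics/r0.png

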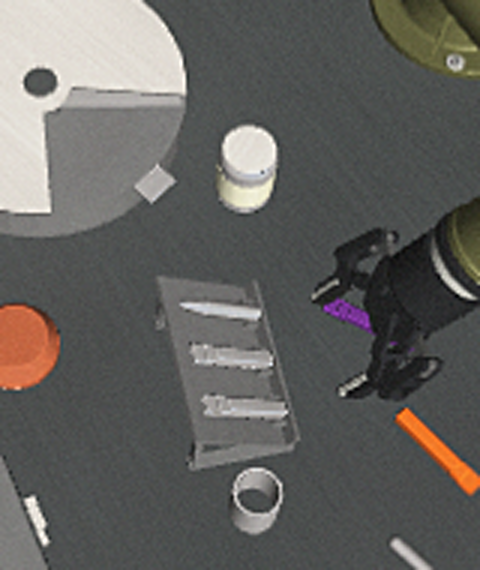

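View pics/r0t.png

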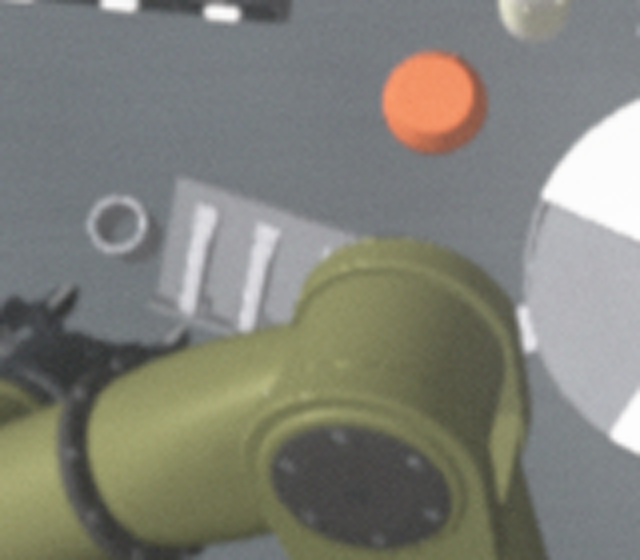

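The crop confirms it: two square shanks with flat flared ends in the middle and +y slots, and a conical punch in the -y slot. Approaching the +y one now.

```bash
python3 - <<'E'
from h import *
ctrl.movel(rackpt(.014,.055,.03)); print(st())
im,d=vision.grab_frame('scene'); crop(im,300,210,420,330,5,'pics/r1.png')
E
```

```text
(14.0167, array([0.5502, 0.3254, 0.0952]), array([-0.4599,  0.2501,  0.0259]), 0.08560038326922376)
```

View pics/r1.png

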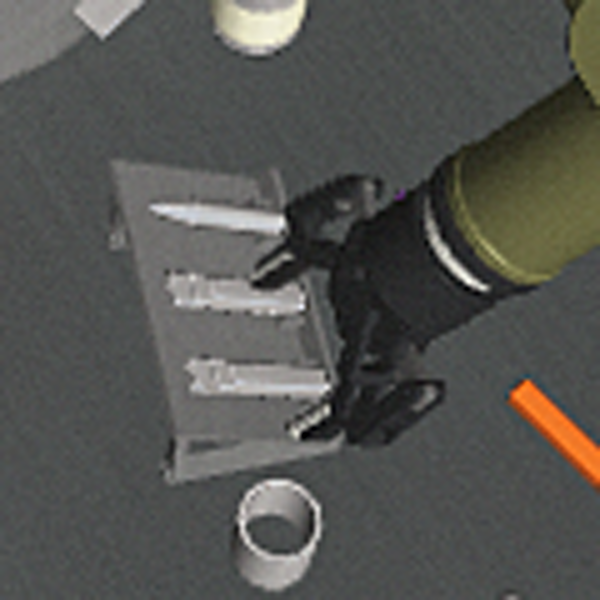

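```bash
python3 - <<'E'
from h import *
ctrl.movel(rackpt(.014,.055,.0105),max_speed=.08); print(st())
im,d=vision.grab_frame('scene'); crop(im,300,210,420,330,5,'pics/r2.png')
E
```

```text
(14.4583, array([0.5612, 0.3204, 0.078 ]), array([ 0.291 , -0.818 ,  0.0809]), 0.08539460331000202)
```

View pics/r2.png

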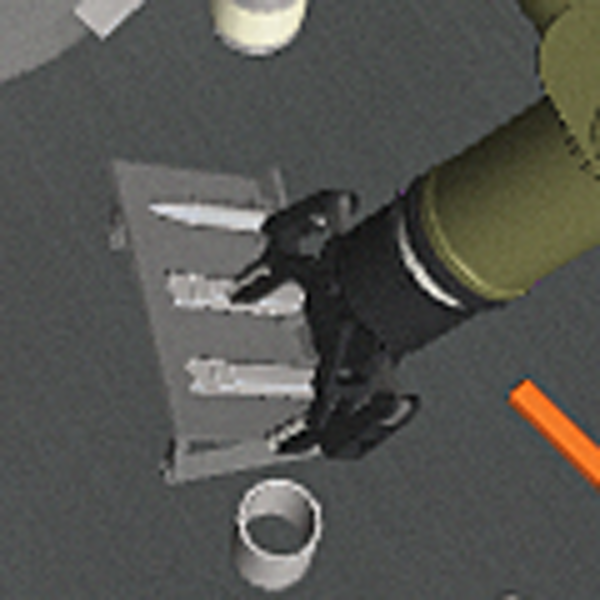

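Fingers straddle the +y chisel, and the upper finger hovers over the middle chisel with no contact force. Closing.

```bash
python3 - <<'E'
from h import *
ctrl.close_gripper(60); print(st())
im,d=vision.grab_frame('scene'); crop(im,300,210,420,330,5,'pics/r3.png')
ctrl.movel(rackpt(.014,.055,.0605),max_speed=.1); print(st())
im,d=vision.grab_frame('scene'); crop(im,300,210,420,330,5,'pics/r4.png')
E
```

```text
(15.1583, array([0.5609, 0.3209, 0.0789]), array([-3.4737, -1.583 ,  3.9509]), 0.013663855551761953)
(15.8583, array([0.5343, 0.3304, 0.1195]), array([ 0.524 ,  0.0547, -1.5952]), 0.013393342707042542)
```

View pics/r3.png

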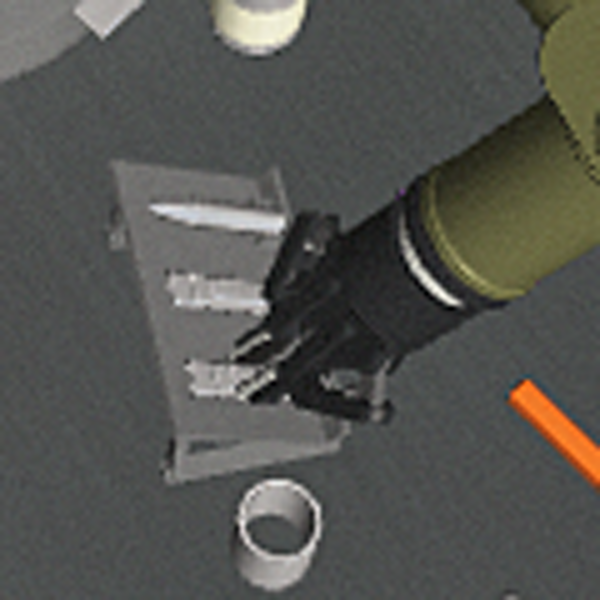

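View pics/r4.png

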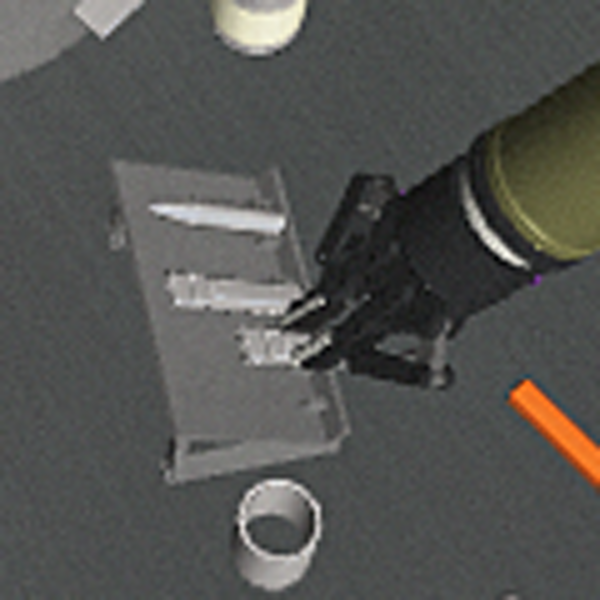

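Chisel held: it left the rack, and the wrist reads about 2 N of weight. Middle chisel and punch are undisturbed. Carrying it over the bay.

```bash
python3 - <<'E'
from h import *
p=rackpt(.014,.055,.0605)
ctrl.movel(p+[-.02,0,.13],max_speed=.25)
print(st(), ctrl.ik(baypt(.119,-.028,.19),bayq(1)),get_state()['qpos'])
ctrl.movep(baypt(.119,-.028,.19),bayq(1)); print(st(),get_state()['qpos'])
ctrl.movel(baypt(.119,-.028,.10)); print(st())
for n in('scene','top'):
    im,d=vision.grab_frame(n); crop(im,270,150,390,270,5,f'pics/b0_{n}.png')
E
```

```text
(16.5833, array([0.5145, 0.3295, 0.2483]), array([-1.3032,  0.3763, -2.086 ]), 0.013246241086526491) [-0.4101  0.4472  0.5553  1.817  -0.2827  0.9568  0.5293] [-0.1696  0.6504 -1.2757  1.8586  1.2239  1.482   2.5454]
(18.3417, array([ 0.53  , -0.0047,  0.1889]), array([-0.47  ,  0.0774, -2.2751]), 0.013709404198063227) [-0.4106  0.4485  0.5532  1.8178 -0.282   0.9573  0.53  ]
(19.0917, array([ 0.5312, -0.0059,  0.1005]), array([-0.2274, -0.79  , -0.9044]), 0.013140862177037582)
```

View pics/b0_scene.png

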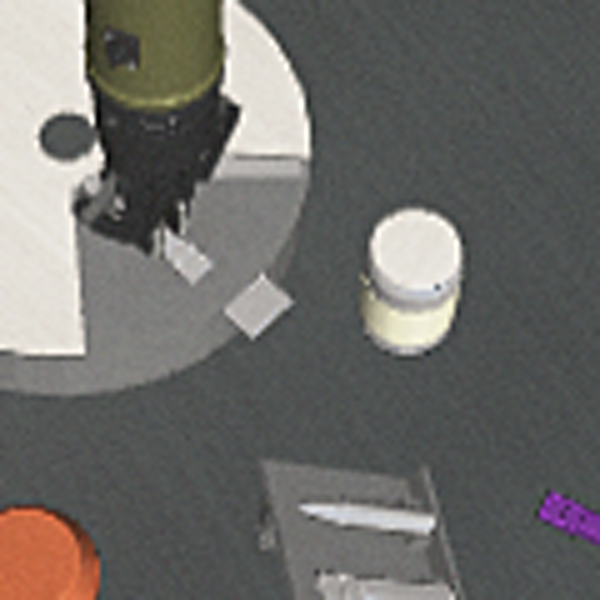

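View pics/b0_top.png

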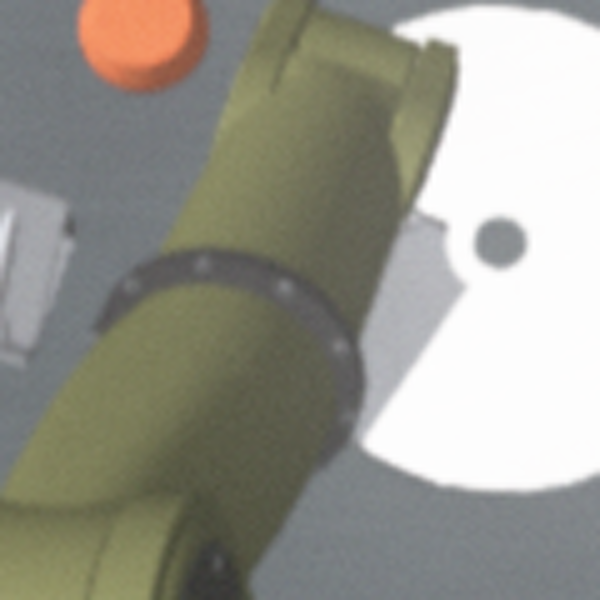

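```bash
python3 - <<'E'
from h import *
for r in(.150,.1595,.165): print(r,(proj('scene',baypt(r,-.028,.0985))[0]-[270,150])*5, (proj('scene',baypt(r,-.038,.0985))[0]-[270,150])*5,(proj('scene',baypt(r,-.018,.0985))[0]-[270,150])*5)
E
```

```text
0.15 [194.1966 261.4845] [183.5156 270.9673] [204.8221 252.0511]
0.1595 [204.67   270.1993] [193.9912 279.7272] [215.2932 260.721 ]
0.165 [210.756  275.2634] [200.0786 284.8176] [221.3778 265.7591]
```

The visible cutting edge (crop ~(200,273)) agrees with the expected (205,270), pointing at the tab. Lowering until contact.

```bash
cat >> h.py <<'E'
def lower(r,y):
    ctrl.movel(baypt(r,y,.030),max_speed=.1); ctrl.pause(.1)
    f0=get_state()['contact_force'][2]; print('base',st())
    z=.030
    while z>.019:
        z-=.001; ctrl.movel(baypt(r,y,z),max_speed=.03); s=get_state()
        print(round(z,4),s['tcp_pos'][2],s['contact_force'])
        if s['contact_force'][2]-f0>5: break
E
python3 - <<'E'
from h import *
lower(.119,-.028)
im,d=vision.grab_frame('scene'); crop(im,270,150,390,270,5,'pics/b1.png')
E
```

```text
base (20.1417, array([ 0.5313, -0.0059,  0.0307]), array([ 0.4437, -0.0448, -1.8449]), 0.013359093967006231)
0.029 0.029242138262373218 [-0.3317 -0.0396 -1.5414]
0.028 0.02795984736880808 [ 0.0952  1.3366 -3.3361]
0.027 0.026911455368787102 [-0.3141  0.3265 -2.7644]
0.026 0.02591959806636495 [-0.4326 -0.5461 -2.3528]
0.025 0.02491405081885625 [ 0.084  -0.117  -2.9088]
0.024 0.023959259281531187 [ 0.178  -0.6014 -1.5894]
0.023 0.02366152457000889 [-2.3609  0.1735  6.575 ]
```

View pics/b1.png

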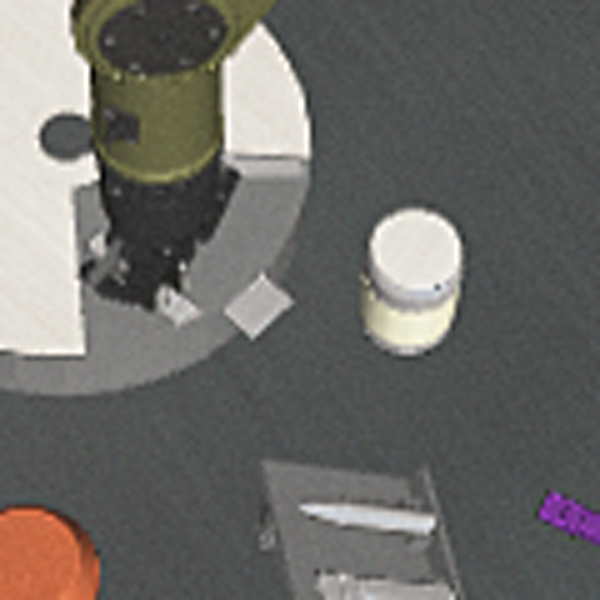

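```bash
python3 - <<'E'
from h import *
ctrl.ungrasp(); print(st())
im,d=vision.grab_frame('scene'); crop(im,270,150,390,270,5,'pics/b2.png')
ctrl.movel(baypt(.119,-.028,.16),max_speed=.2); print(st())
ctrl.movep(rackpt(.014,0,.14),rackq(1)); print(st())
im,d=vision.grab_frame('scene'); crop(im,270,150,390,270,5,'pics/b3.png'); np.savez('scene2.npz',im=im,d=d)
im,d=vision.grab_frame('top'); crop(im,300,140,430,260,5,'pics/b3t.png'); np.savez('top2.npz',im=im,d=d)
E
```

```text
(22.6333, array([ 0.5307, -0.0058,  0.023 ]), array([ 0.5026, -0.7655,  0.2139]), 0.08484814205923692)
(23.5167, array([ 0.5301, -0.0055,  0.1592]), array([ 0.5169,  0.432 , -0.5639]), 0.08537767957918098)
(25.0833, array([0.4729, 0.2928, 0.1838]), array([ 0.7293,  0.5737, -0.9142]), 0.08543506410620269)
```

View pics/b2.png

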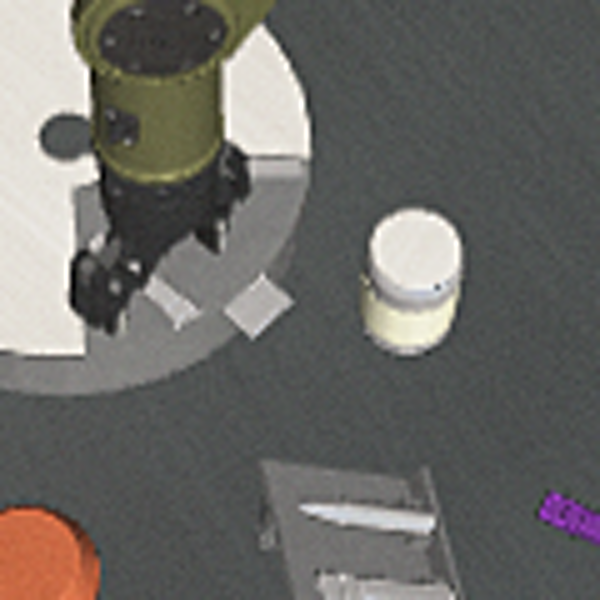

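View pics/b3.png

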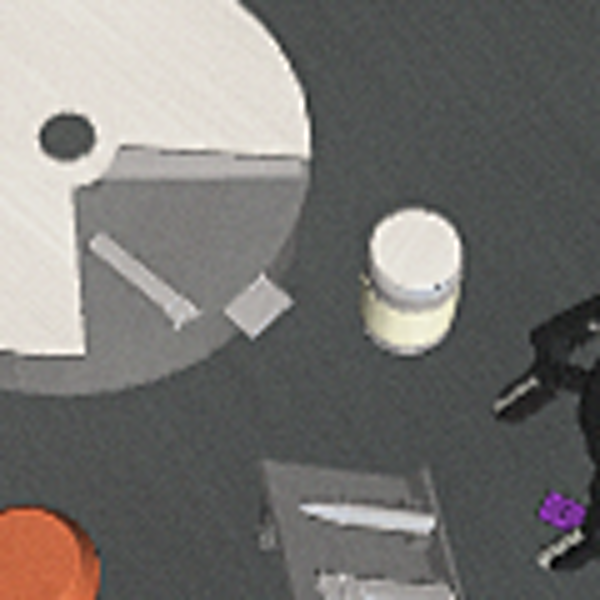

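View pics/b3t.png

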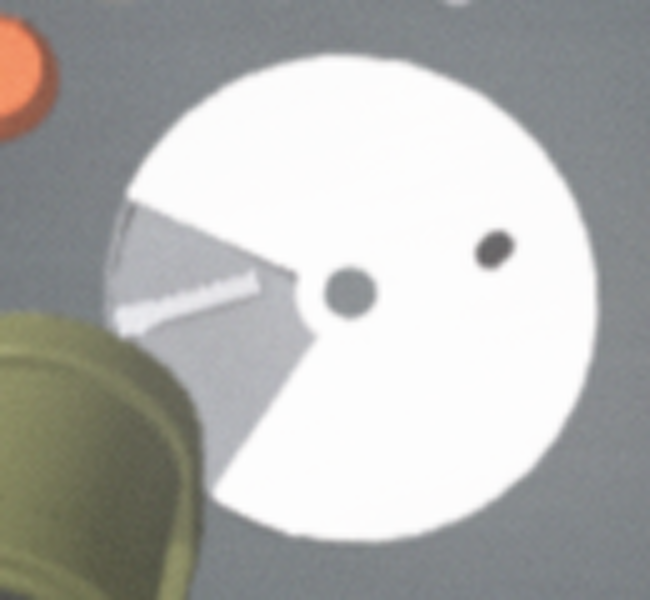

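The first chisel lies flat in the bay (scene crop butt (97,242), edge (183,318)), pointing at the tab, and the cover hasn't moved. I'll measure it and take the middle chisel.

```bash
python3 - <<'E'
from h import *
e=np.array([np.cos(TAB),np.sin(TAB)]); f=np.array([-e[1],e[0]])
for n,a,b in(('top',(351.4,195.6),(323.6,204.4)),('scene',(270+97/5,150+242/5),(270+183/5,150+318/5))):
    P=at_z(n,[a,b],.024)[:,:2]; o=np.array([.5367,-.1274]) if n=='scene' else np.array([.5327,-.1285])
    print(n,[( (p-o)@e,(p-o)@f) for p in P], np.degrees(np.arctan2(*(P[1]-P[0])[::-1])), np.linalg.norm(P[1]-P[0]))
ctrl.movel(rackpt(.014,0,.0105),max_speed=.15); print(st())
im,d=vision.grab_frame('scene'); crop(im,300,210,420,330,5,'pics/r5.png')
E
```

```text
top [(np.float64(0.05347634836811831), np.float64(-0.031432269434035716)), (np.float64(0.15767269249246774), np.float64(-0.0276115963198644))] 107.19998167040355 0.10426636884405824
scene [(np.float64(0.05949248888486899), np.float64(-0.02983450045273115)), (np.float64(0.14478742393173907), np.float64(-0.031647058791793074))] 103.88262039194899 0.08531419174077834
(26.2, array([0.5423, 0.2698, 0.0792]), array([ 0.3659,  0.3724, -0.1207]), 0.08531707476022707)
```

View pics/r5.png

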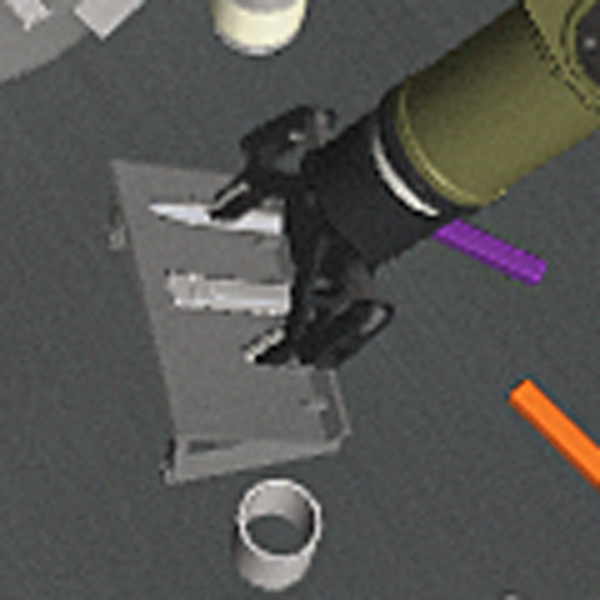

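```bash
python3 - <<'E'
from h import *
ctrl.close_gripper(60); print(st())
p=rackpt(.014,0,.0605)
ctrl.movel(p,max_speed=.1); print(st())
im,d=vision.grab_frame('scene'); crop(im,300,210,420,330,5,'pics/r6.png')
E
```

```text
(26.9, array([0.5425, 0.2692, 0.079 ]), array([-2.3422, -0.5476,  5.3401]), 0.013320132401203454)
(27.55, array([0.5158, 0.2785, 0.1194]), array([ 0.1877,  0.2441, -0.1111]), 0.01359916392407543)
```

View pics/r6.png

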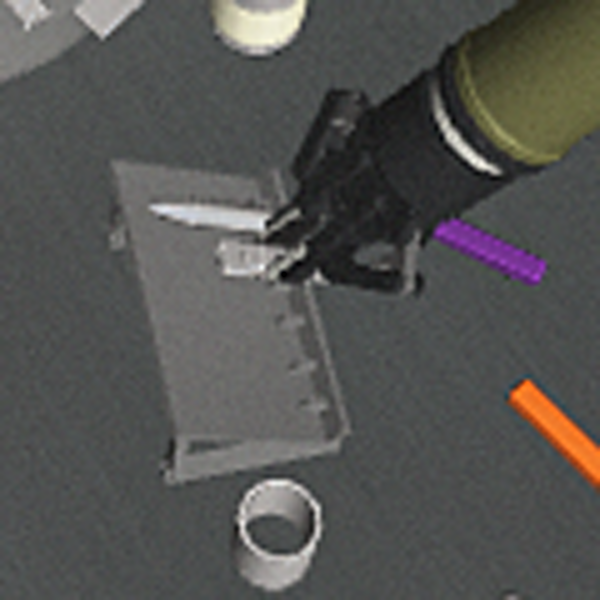

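The second chisel is held and the punch is untouched at (215,215). Carrying it over.

```bash
python3 - <<'E'
from h import *
p=rackpt(.014,0,.0605)
ctrl.movel(p+[-.02,0,.13],max_speed=.25); print(st())
ctrl.movep(baypt(.119,.028,.19),bayq(1)); print(st(),get_state()['qpos'])
ctrl.movel(baypt(.119,.028,.10)); print(st())
im,d=vision.grab_frame('scene'); crop(im,270,150,390,270,5,'pics/b4.png')
print((proj('scene',baypt(.1595,.028,.0985))[0]-[270,150])*5)
E
```

```text
(28.275, array([0.4959, 0.2777, 0.2484]), array([ 0.1681, -0.8922, -2.6996]), 0.0135232277244227)
(30.025, array([ 0.4761, -0.0195,  0.1891]), array([-0.1199,  0.2456, -1.8693]), 0.01348703127197921) [-0.4112  0.3654  0.5536  1.9462 -0.242   0.8977  0.5322]
(30.775, array([ 0.477 , -0.0205,  0.1004]), array([-0.0344,  0.2696, -2.0149]), 0.013531085016621784)
[263.4591 217.747 ]
```

View pics/b4.png

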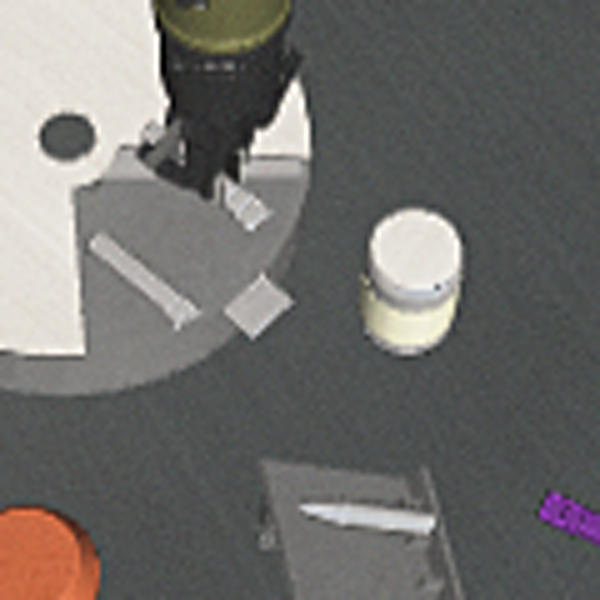

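```bash
python3 - <<'E'
from h import *
lower(.119,.028)
im,d=vision.grab_frame('scene'); crop(im,270,150,390,270,5,'pics/b5.png')
ctrl.ungrasp(); print(st())
im,d=vision.grab_frame('scene'); crop(im,270,150,390,270,5,'pics/b6.png')
E
```

```text
base (31.775, array([ 0.4772, -0.0204,  0.0306]), array([-0.6564,  0.1021, -0.3247]), 0.013140425919245361)
0.029 0.02922538248046346 [ 0.9215 -0.1038 -0.7219]
0.028 0.027947195421119567 [-0.6581  0.5611 -2.3916]
0.027 0.026920784597742647 [-0.6887  0.6129 -0.5056]
0.026 0.02593497032577171 [-0.1764 -0.3925 -2.2407]
0.025 0.02493682584730127 [ 0.5158  0.4121 -1.7317]
0.024 0.023943144698813597 [ 0.8332 -0.7232 -1.6106]
0.023 0.023716533839747762 [-1.7011  1.6346  9.7661]
(34.2667, array([ 0.4767, -0.0204,  0.023 ]), array([-0.2625, -0.3339, -0.4898]), 0.08537577619360129)
```

View pics/b5.png

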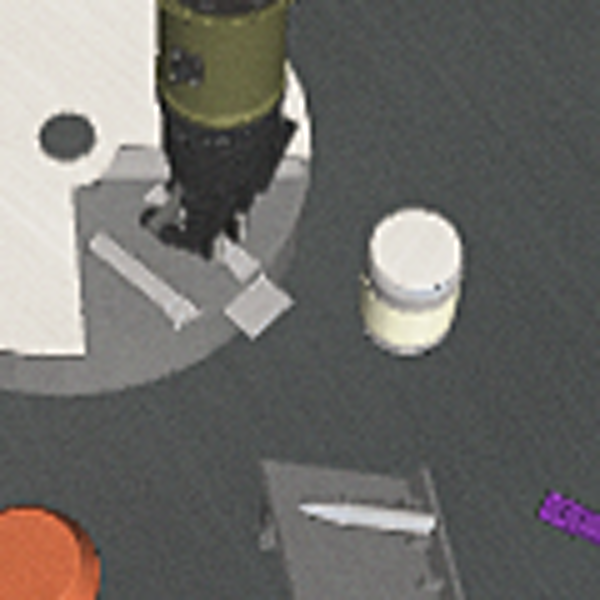

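View pics/b6.png

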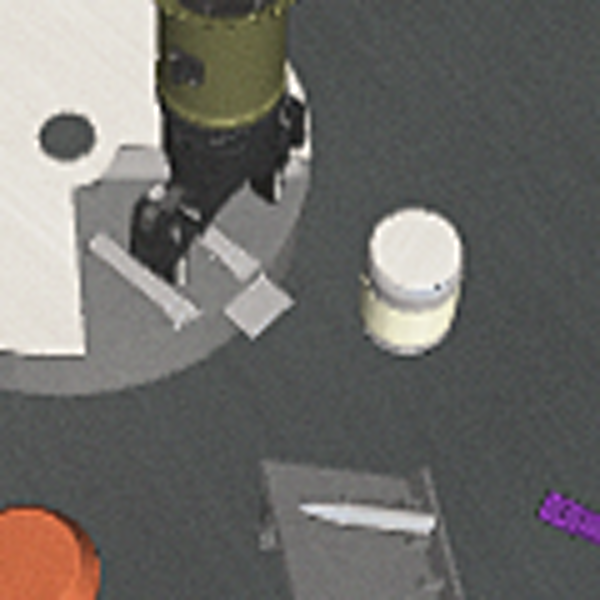

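The first chisel was not disturbed by the release. Retreat straight up and away, then look from both cameras.

```bash
python3 - <<'E'
from h import *
from meas import meas
ctrl.movel(baypt(.119,.028,.22),max_speed=.2)
ctrl.set_joints([1.236,0.507,-0.238,1.5,0.126,1.149,-0.155]); print(st())
for n,th in(('scene',200),('top',215)):
    im,d=vision.grab_frame(n); np.savez(f'{n}3.npz',im=im,d=d); cv2.imwrite(f'pics/f_{n}.png',im); crop(im,290,150,410,260,6,f'pics/fc_{n}.png'); meas(n,im,d,th)
E
```

```text
(37.55, array([ 0.268 , -0.5644,  0.2316]), array([0.3978, 0.5129, 0.7463]), 0.08577902549063407)
scene opening mid 104.53249912954692 w 82.32885739442482 tab 104.87499054135324 104.78257690327864 57
top opening mid 104.73050107266442 w 79.85612953394458 tab 105.47130822376452 105.46351517746145 62
```

View pics/f_scene.png

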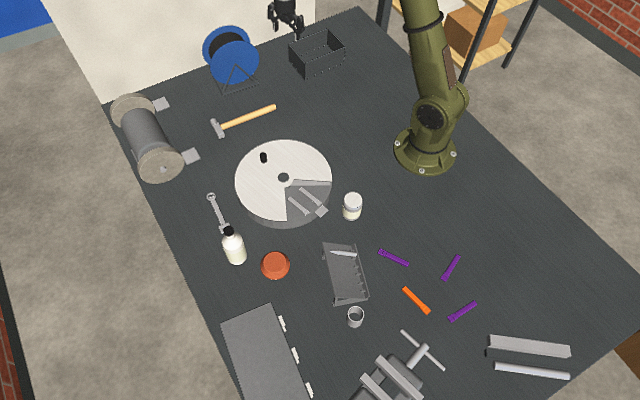

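View pics/fc_top.png

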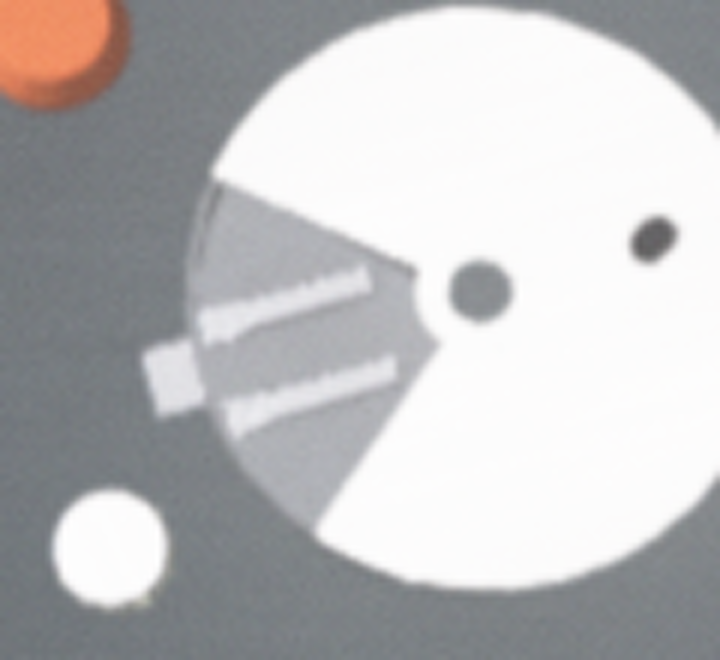

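Both chisels are in the bay, parallel and pointing to the tab (top crop (200,325)–(365,278) and (230,415)–(395,368)). I'll check heights and distances.

```bash
python3 - <<'E'
from h import *
e=np.array([np.cos(TAB),np.sin(TAB)]); f=np.array([-e[1],e[0]])
for n in('top','scene'):
    z=np.load(f'{n}3.npz'); d=z['d']; r,c=np.nonzero(d>0); P=deproj(n,np.c_[c,r],d[r,c])
    o=np.array([.5367,-.1274]) if n=='scene' else np.array([.5327,-.1285])
    x=(P[:,:2]-o)@e; y=(P[:,:2]-o)@f
    for sg in(-1,1):
        s=(abs(y-sg*.029)<.014)&(x>.03)&(x<.17)&(P[:,2]>.0195)&(P[:,2]<.04)
        ln=np.polyfit(x[s],y[s],1)
        print(n,sg,s.sum(),'x',x[s].min(),x[s].max(),'y',y[s].mean(),'ang',np.degrees(np.arctan(ln[0])))
        for lo,hi in((.05,.075),(.075,.1),(.1,.13),(.145,.165)):
            k=s&(x>lo)&(x<hi); print('   ',lo,hi,np.percentile(P[k,2],75) if k.any() else None)
E
```

```text
top -1 147 x 0.03325533055824401 0.15923039017090337 y -0.02734486058656658 ang 1.3589458738661224
    0.05 0.075 0.028078829011835116
    0.075 0.1 0.02814326968845071
    0.1 0.13 0.028507717449402392
    0.145 0.165 0.025643176460337536
top 1 144 x 0.0543636216598115 0.16795942943925904 y 0.028973231332410858 ang 0.6506866938281607
    0.05 0.075 0.029377217982779813
    0.075 0.1 0.02876997904876688
    0.1 0.13 0.029093239110010494
    0.145 0.165 0.02547713585935485
scene -1 141 x 0.05483351438874333 0.16921701153605798 y -0.02984038695423312 ang 0.5150786414627058
    0.05 0.075 0.03019240538211354
    0.075 0.1 0.028045112432055097
    0.1 0.13 0.028578765250598437
    0.145 0.165 0.026744791848467564
scene 1 148 x 0.030888486993623104 0.16667304497281415 y 0.027380176256469577 ang -1.7575221253599353
    0.05 0.075 0.02882178983101341
    0.075 0.1 0.030125790618948545
    0.1 0.13 0.028778311070324636
    0.145 0.165 0.025499341614417026
```

```bash
python3 - <<'E'
from h import *
ctrl.pause(.5); ticket.close_job(); print(get_state()['time'])
E
```

```text
the job is handed in; nothing more can be done
the job is handed in; nothing more can be done
```

Both chisels are lying side by side on the floor of the marked bay, and the job was handed in at about 38 s of the 72 s allowed. I led the cover round clockwise by its knob, about 144°. Then I took the chisels from the +y and middle slots and lowered each one until it touched the floor before letting go.

My last checks, taken with both cameras and the arm clear:

- **Cover:** the opening is centred on the tab to within 0.3–0.7°. It was the same after both chisels went in.
- **Chisels:** both are flat, with shank tops at about 28 mm as expected. They sit about 28 mm either side of the middle line, with cutting edges towards the tab at a radius of about 158 mm. They point straight outwards to within 2°.
- **Everything else:** in the last picture the punch is still in the rack, and I saw nothing else moved.
- **Forces:** what I read stayed at or below about 12 N.

**Disagreements:** the two cameras differed by about 4 mm on the drum's centre, so I used the mean, and the forces while turning the knob fitted it. My first scene-camera reading of the cover (99.5°) was wrong because it took in the bay wall. After I corrected the threshold, it read 104.5°, in line with the top camera's 104.7°.

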